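# Close the housing and lock it in the marking nest

## Robot

A 6-joint arm with a two-finger parallel gripper is mounted at the origin on the work surface. World frame = base frame: x ahead of the robot, y to its left, z up, the work surface at z = 0. Lengths are in m, angles in rad, forces in N, time in s.
With the tool pointing down it reaches from about 0.3 to 0.875 m from the base axis. Payload 6.4 kg.
Tool frame: the origin (TCP) lies at the very end of the fingers, on their centre line; the grasp point (between the pads) lies 19 mm behind it; z points along the fingers, y is the line along which they close (so a half turn about z gives the same grasp; the last joint's range is limited). The gripper opens to 85 mm and grips with 20 to 120 N. Pads are 22 mm wide; open, the fingers measure 114 mm over their backs; the gripper's body (76 mm by 85 mm) begins 54 mm behind the grasp point. The pads swing forward as they close: fully open they stand 13 mm farther back than shut.
Start: joints at [0.936, 0.181, 1.607, -0, 1.354, -0.206], TCP at [0.239, 0.523, 0.231] pointing down, gripper open.
Joint ranges: [-2.99, 2.99], [-0.89, 2.07], [0.3, 2.58], [-1.14, 4.28], [0, 2.63], [-3.12, 3.12]. Speed limits (rad/s): [2.57, 2.57, 3.01, 3.14, 3.14, 3.14].

## Interface

Orientations are given as a 3x3 rotation matrix whose columns are the frame's x, y, z axes.
In Python, from station import observe, optics, bot gives the robot as it stands.
- The arm moves only by the tool jog_arm, never from a script. Its argument "targets" is a list of rows, each a list of 6 numbers: the shift along the tool's x, y, z in m, then the turn, a rotation vector about the tool's x, y, z in rad. A call has 1 to 20 rows; each row shifts and turns the commanded pose from where the row before left it, along the tool's axes as they then stand; what a row does not reach is not made up. A row lasts 1/8 s, in which the tool goes at most 62.5 mm and 10.7 degrees, less where a joint would pass 70% of its speed; a pose out of reach is approached as far as the arm can. A call with a gripper value outside its range is refused whole. "gripper" is the finger opening in m, from 0 to 0.0854, set as the call begins (left out, the last holds). The fingers move at their own pace and stop on an object; "grip_force" is the grip in N (left out, the last holds). Time passes only in rows, so rows that do not move let the fingers close. It gives the time, the measured TCP pose, the force, the opening and the grip force at its end, in the units of the state.
- observe(): the state, without advancing time (a new reading comes with each control period).
- optics.get_image(name): name is "side" or "top" or "wrist"; returns a dict with "frame" (384x512x3 uint8, blue, green, red), "range_z" (384x512 float32, m along the optical axis (not along the pixel's ray), 0 where there is no reading), "fx", "fy", "cx", "cy" (pixels), "position" and "rotation" of the camera in the world; the wrist camera has in their place "hand_eye" (4x4, takes a point from camera to tool coordinates, whose origin is the TCP and whose axes are the flange's). Camera axes: x right, y up, looking along -z (the intrinsics and any distortion apply to the point x, -y, -z); pixel columns grow to the right and rows downward; lengths in m; the calibration is good to about 2 mm. A picture is of the moment at which its call begins: read the wrist's pose just before it.
- bot.job_done(): hands the job in; it is judged then, once.
The state is a dict: "clock": time; "joint_positions": joint angles; "qvel": joint speeds; "joint_efforts": joint torques, N m; "eef_pos": TCP position; "eef_rot": TCP orientation; "force": force on the tool from outside, world axes, zero at the start; "moment": the same for the moment, N m; "opening": opening from 0.0 (shut) to 1.0 (fully open); "grasp_force": force on a finger pad.
Only numpy, scipy, OpenCV 4.12 (cv2) and the standard library are available. Lean on these libraries where they do the work, as an engineer would, in place of code of your own. Each camera call takes 0.05 s, during which the arm holds its last target. There are 200 camera calls.

## Task

Get the open aluminium housing ready for laser marking: take its cover from the sloping rest, set it level on the housing and press it straight down until both clip arms snap over the housing's rim, and drive the steel wedge down into the gap between the housing and the nest's inclined stop until it jams and clamps the housing tight against the fence. Do not force the wedge (a push of about 20 N is right; the stop and the fence must never take 50 N), leave the other things where they stand, and let go of everything.

Things in the scene. Friction and masses are not known exactly. Their poses are not given: they have to be found in the camera images.
- cover_grip (a point): Centre of the upright rib on the cover's top: 52 mm long (x), 22 mm thick (y), 40 mm tall. The cover is a plain aluminium plate 78 x 128 x 6 mm; z is its upward normal, y points to its left clip arm. This point is 30 mm above the plate's underside. At the start the cover lies on the rest that slopes 30 degrees, rising along +x. About 0.3 kg; half a turn about z makes no difference
- cover_under (a point): Centre of the cover plate's underside, axes as cover_grip. Two round bars (6 mm thick, along y, at x = +-30 mm) below it drop inside the housing's walls with 2 mm play. The clip arms, 30 mm wide, hang 32 mm below it at the y ends, 140 mm apart inside at their lower ends, 123 mm at the noses
- clip_left (a joint): How far the cover's left (+y) clip arm is spread outwards against its spring, m: 0 at rest, about 0.0035 while it passes over the rim, 0 again once snapped. Pushing both arms over takes 10 to 20 N in all, from about 25 mm above fully home; the last 2 mm down to the housing's top are free
- clip_right (a joint): The same for the cover's right (-y) clip arm
- housing_rim (a point): Centre of the open top of the aluminium housing, a box 80 x 120 x 60 mm (x, y, z) with 5 mm walls, standing loose in the nest, about 0.45 kg, z up. Along the top of both y ends a rim juts out 5 mm and is 10 mm deep (130 mm over both rims): the clip arms go over these. With the cover home, cover_under coincides with this point and the y axes are parallel
- nest: Steel nest fixed to the perforated plate; origin at the centre of the underside of its 12 mm thick bed, z up. The housing stands on the bed between low rails (2.5 mm play in y); locked against the fence, its centre is at x = 0 or up to 2 mm less
- fence: Upright rubber-faced pad of the nest, 40 mm high, backed by a steel bracket, on the -x side of the housing. Origin on top of the bed at the nest's x = y = 0, nest axes. Its face towards the housing is at x = -40 mm; the pad is springy and gives about 0.5 mm at 20 N. At the start the housing stands 1 to 3 mm off it
- stop: Foot of the nest's stop, on the +x side of the housing; origin on top of the bed at the nest's x = y = 0, nest axes. It carries the inclined dark steel slab, 70 mm high, 70 mm wide (y), facing the housing: face at x = 47 to 50.6 mm (clamped differently each time, not told) at 30 mm above the bed, leaning away by 0.2 mm per mm of height. The housing's wall, when against the fence, is at x = 40 mm
- cradle: Grey plastic rest that carries the cover, fixed; origin at the centre of its underside, z up. Its slab, 50 x 90 mm, slopes 30 degrees, rising along +x, and is 72 mm above the origin at its middle
- stand: Dark steel stand, fixed, in which the wedge hangs upright by its head between two upright plates (28 mm wide in y, 90 mm high); origin at the centre of its underside, z up
- wedge_center (a point): Half-way up the steel wedge: 110 mm tall, 0.3 kg, head up, z up along it. Head 36 x 40 x 30 mm (x, y, z), its centre 40 mm above this point, to be gripped across y. Blade 36 mm wide (y), 80 mm long: flat upright face at x = -11.5 mm, other face sloping from x = -4.5 mm at the tip to +11.5 mm under the head. The flat face goes to the housing, the sloping one to the stop (wedge x along nest x)
- wedge_tip (a point): Middle of the wedge's 7 mm thick tip: 55 mm below wedge_center and 8 mm to its -x; same axes. Held against the housing, it is at the nest's x = 43.5 mm, y = 0. How deep it jams is only found by pushing: with its tip 5 to 32 mm above the bed. Driven down with about 20 N it stays jammed and presses the housing into the fence
- can: Bystander: drink can, 58 mm across, 100 mm tall; origin under its centre
- collar: Bystander: heavy steel collar, 90 mm across, 45 mm high; origin under its centre
- stepblock: Bystander: dark steel step block 60 x 40 x 60 mm; origin under its centre
- parallel: Bystander: plain steel bar 120 x 30 x 40 mm, not tapered; origin under its centre
- vblock: Bystander: steel V-block 60 x 60 x 40 mm; origin under its centre
There are look-alikes about, which are no part of the job. Leave any blue look-alike of the part that bears cover_grip alone.

How it is judged:
By the outcome, as a careful person would: the job done as asked, in the order asked, and still so for the second after the job is handed in, with the robot touching nothing.
It also fails if it takes over 72 s, if anything falls off the work surface, if the arm or the gripper's body presses on something with over 40 N, if the wrist force passes 120 N, or if a joint passes its speed limit or range.

## Working session

There is one attempt and no reset: what is moved stays moved. The work goes in short steps, Python scripts to look and compute and a tool call to move; the robot and the scene stay as the last step left them, time stands still between calls to the robot, and variables do not carry over. Pictures are saved under pics/ and viewed, at most 10 in all, crops included, and the job is handed in when it is done.

Besides the shell and the picture viewer there is one more tool, called after "Emit:" by a JSON object that holds its "name" and its "arguments", one argument or row to a line. jog_arm: Moves the arm, as the interface text tells. Its arguments: {"type":"object","properties":{"targets":{"type":"array"},"gripper":{"type":"number"},"grip_force":{"type":"number"}},"required":["targets"]}

```bash
mkdir -p pics; ls; cat > h.py <<'E'
import numpy as np, cv2
from station import observe, optics, bot
def cam(name):
    s=observe(); d=optics.get_image(name)
    if name=="wrist":
        T=np.eye(4);T[:3,:3]=np.array(s["eef_rot"]);T[:3,3]=s["eef_pos"]
        H=T@np.array(d["hand_eye"]); d["position"]=H[:3,3]; d["rotation"]=H[:3,:3]
    return d
def cloud(d):
    z=d["range_z"];v,u=np.indices(z.shape)
    p=np.stack([(u-d["cx"])/d["fx"]*z,-(v-d["cy"])/d["fy"]*z,-z],-1)
    P=p@np.array(d["rotation"]).T+np.array(d["position"]); P[z==0]=np.nan
    return P
E
python3 - <<'E'
from h import *
s=observe();print({k:np.round(v,3).tolist() for k,v in s.items()})
for n in("top","side"):
    d=cam(n);cv2.imwrite(f"pics/{n}0.png",d["frame"]);np.savez(f"{n}0.npz",**{k:v for k,v in d.items()})
    print(n,[(k,np.round(d[k],3).tolist()) for k in d if k not in("frame","range_z")])
E
```

```text
pics
{'clock': 0.0, 'joint_positions': [0.936, 0.182, 1.608, 0.0, 1.354, -0.206], 'qvel': [0.001, -0.0, -0.0, 0.001, -0.001, 0.001], 'joint_efforts': [-0.001, -44.487, -35.135, -0.0, 0.009, -0.0], 'eef_pos': [0.239, 0.523, 0.23], 'eef_rot': [[-0.909, 0.416, -0.001], [0.416, 0.909, -0.001], [0.0, -0.002, -1.0]], 'force': [-0.997, 0.593, -0.359], 'moment': [-0.001, 0.037, -0.021], 'grasp_force': 0.0, 'opening': 1.002}
top [('fx', 351.623), ('fy', 351.623), ('cx', 257.372), ('cy', 194.186), ('position', [0.292, -0.004, 1.197]), ('rotation', [[0.023, 0.987, -0.161], [-1.0, 0.019, -0.022], [-0.019, 0.162, 0.987]])]
side [('fx', 355.228), ('fy', 355.228), ('cx', 257.855), ('cy', 186.306), ('position', [1.118, -0.629, 0.869]), ('rotation', [[0.695, -0.463, 0.551], [0.719, 0.44, -0.538], [0.007, 0.77, 0.638]])]
```

View pics/top0.png

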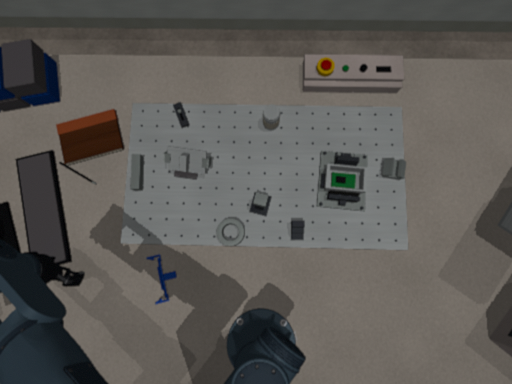

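View pics/side0.png

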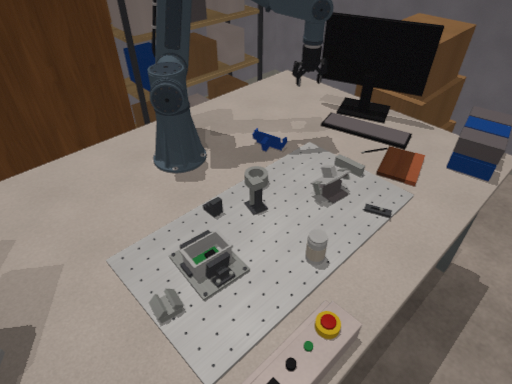

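Top view: grey cover on its rest at (187,160), blue look-alike on the table at (163,277), which I leave alone. The wedge in its stand is at (260,202), the nest and housing at (343,180), the collar at (231,231) and the can at (271,120). The plain bar is at (137,172), the step block at (297,229) and the V-block at (393,168). The grey cover fits because it lies on the sloping rest and isn't blue.

```bash
python3 - <<'E'
from h import *
d=dict(np.load("top0.npz"));P=cloud(d)
for n,(u0,u1,v0,v1) in dict(cover=(160,216,140,182),wedge=(245,275,186,220),nest=(312,372,145,215)).items():
    Q=P[v0:v1,u0:u1].reshape(-1,3);
    for lo,hi in((.02,.06),(.06,.08),(.08,.1),(.1,.12),(.12,.15),(.15,.2)):
        q=Q[(Q[:,2]>lo)&(Q[:,2]<hi)]
        if len(q)>3: print(n,lo,len(q),np.round(np.median(q,0),3),np.round(q.min(0),3),np.round(q.max(0),3))
t=d["frame"]
a=cv2.resize(t[140:220,155:277],None,fx=5,fy=5,interpolation=cv2.INTER_CUBIC)
s=dict(np.load("side0.npz"))["frame"]
b=cv2.resize(s[150:212,300:370],(452,400),interpolation=cv2.INTER_CUBIC)
c=np.hstack([cv2.resize(a,(400,262)),cv2.resize(s[150:212,300:370],(296,262),interpolation=cv2.INTER_CUBIC)])
cv2.imwrite("pics/crop1.png",c)
E
```

```text
cover 0.02 68 [0.549 0.267 0.021] [0.532 0.179 0.02 ] [0.594 0.31  0.058]
cover 0.06 209 [0.557 0.239 0.074] [0.54  0.178 0.06 ] [0.613 0.326 0.08 ]
cover 0.08 442 [0.582 0.242 0.091] [0.55  0.179 0.08 ] [0.611 0.332 0.1  ]
cover 0.1 270 [0.604 0.254 0.105] [0.539 0.189 0.1  ] [0.623 0.317 0.119]
cover 0.12 84 [0.572 0.256 0.128] [0.55  0.243 0.12 ] [0.592 0.266 0.137]
wedge 0.02 46 [0.433 0.011 0.022] [ 0.414 -0.02   0.02 ] [0.475 0.046 0.056]
wedge 0.06 8 [0.434 0.015 0.07 ] [0.43  0.002 0.061] [0.436 0.028 0.077]
wedge 0.08 5 [0.432 0.015 0.089] [0.431 0.008 0.083] [0.435 0.024 0.095]
wedge 0.1 16 [0.434 0.013 0.107] [ 0.429 -0.01   0.102] [0.451 0.034 0.119]
wedge 0.12 153 [0.45  0.011 0.131] [ 0.43  -0.01   0.121] [0.47  0.033 0.137]
nest 0.02 1745 [ 0.531 -0.251  0.028] [ 0.436 -0.351  0.02 ] [ 0.644 -0.178  0.06 ]
nest 0.06 457 [ 0.49  -0.264  0.067] [ 0.461 -0.325  0.06 ] [ 0.618 -0.196  0.08 ]
nest 0.08 415 [ 0.566 -0.27   0.085] [ 0.49  -0.332  0.08 ] [ 0.604 -0.198  0.098]
```

View pics/crop1.png

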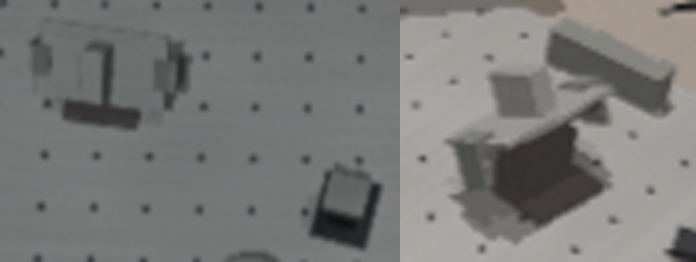

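The crop confirms the grey cover lying on the sloping rest, with its rib running along the slope. The wedge head is in its dark stand, lower right.

```bash
cat >> h.py <<'E'
from scipy.linalg import logm,expm
from scipy.spatial.transform import Rotation as Ro
def rows(p,R,n,start=None):
    """constant per-row tool-frame step (n rows) from measured pose to (p,R)"""
    s=observe();A=np.eye(4);A[:3,:3]=Ro.from_matrix(s["eef_rot"]).as_matrix();A[:3,3]=s["eef_pos"]
    if start is not None:A[:3,:3],A[:3,3]=start[1],start[0]
    B=np.eye(4);B[:3,:3]=R;B[:3,3]=p
    D=np.real(expm(logm(np.linalg.inv(A)@B)/n))
    r=np.r_[D[:3,3],Ro.from_matrix(D[:3,:3]).as_rotvec()]
    print(n,"x",np.round(r,4).tolist(),"deg/row",round(np.degrees(np.linalg.norm(r[3:])),1),"mm",round(1000*np.linalg.norm(r[:3]),1))
def down(yaw,tilt=0):
    """tool z down, tool x at world yaw (rad), then tilted about tool y"""
    R=Ro.from_euler("z",yaw).as_matrix()@np.diag([1,-1,-1.])
    return R@Ro.from_euler("y",tilt).as_matrix()
E
python3 - <<'E'
from h import *
d=dict(np.load("top0.npz"));P=cloud(d)
def rect(sel,nm):
    q=P[sel][:,:2].astype(np.float32); print(nm,[np.round(x,3) for x in cv2.minAreaRect(q)])
m=np.zeros(P.shape[:2],bool);m[140:182,160:216]=1
rect(m&(P[...,2]>.122),"rib")
q=P[m&(P[...,2]>.06)&(P[...,2]<.118)];c=q.mean(0)
for _ in range(6):
    w=np.linalg.svd(q-c)[2][2] if len(q)<3000 else 0; w=w*np.sign(w[2]); r=(q-c)@w; q=q[abs(r)<max(.004,1.2*r.std())];c=q.mean(0)
print("plate",c,w,len(q),"yaw of downslope normal",np.degrees(np.arctan2(w[1],w[0])),"tilt",np.degrees(np.arccos(w[2])))
m[:]=0;m[186:220,245:275]=1;rect(m&(P[...,2]>.122),"wedge head")
m[:]=0;m[145:215,312:372]=1;rect(m&(P[...,2]>.013),"nest all")
dw=optics.get_image("wrist");print(np.round(dw["hand_eye"],3),dw["fx"])
q=P[110:240,130:400].reshape(-1,3);print("plate z",np.nanmedian(q[:,2]))
rows([.52,.25,.40],down(np.pi),16)
rows([.52,.25,.40],down(0),16)
E
```

```text
rib [array([0.572, 0.255]), array([0.022, 0.033]), np.float64(89.177)]
plate [0.58267386 0.255912   0.08989913] [-0.4997902   0.05549964  0.86436656] 697 yaw of downslope normal 173.66350014526756 tilt 30.189546782501992
wedge head [array([0.451, 0.011]), array([0.04 , 0.035]), np.float64(76.574)]
nest all [array([ 0.543, -0.265]), array([0.204, 0.245]), np.float64(89.757)]
[[ 0.     0.96   0.279  0.071]
 [ 1.    -0.    -0.     0.   ]
 [ 0.     0.279 -0.96  -0.142]
 [ 0.     0.     0.     1.   ]] 319.8709664610011
plate z 0.012337785650903599
16 x [-0.0211, -0.0127, -0.0106, -0.0001, -0.0, -0.0268] deg/row 1.5 mm 26.8
16 x [-0.0203, 0.0272, -0.0106, -0.0, 0.0001, 0.1695] deg/row 9.7 mm 35.6
```

```bash
python3 - <<'E'
from h import *
R=down(np.radians(173.7),np.radians(-30));print(np.round(R,3))
rows([.52,.261,.235],R,14)
E
```

```text
[[-0.861  0.11   0.497]
 [ 0.095  0.994 -0.055]
 [-0.5    0.    -0.866]]
14 x [-0.0242, -0.0124, 0.0055, -0.0061, -0.0371, -0.0222] deg/row 2.5 mm 27.8
```

Emit:
{"name": "jog_arm", "arguments": {
  "targets": [
    [-0.0242, -0.0124, 0.0055, -0.0061, -0.0371, -0.0222],
    [-0.0242, -0.0124, 0.0055, -0.0061, -0.0371, -0.0222],
    [-0.0242, -0.0124, 0.0055, -0.0061, -0.0371, -0.0222],
    [-0.0242, -0.0124, 0.0055, -0.0061, -0.0371, -0.0222],
    [-0.0242, -0.0124, 0.0055, -0.0061, -0.0371, -0.0222],
    [-0.0242, -0.0124, 0.0055, -0.0061, -0.0371, -0.0222],
    [-0.0242, -0.0124, 0.0055, -0.0061, -0.0371, -0.0222],
    [-0.0242, -0.0124, 0.0055, -0.0061, -0.0371, -0.0222],
    [-0.0242, -0.0124, 0.0055, -0.0061, -0.0371, -0.0222],
    [-0.0242, -0.0124, 0.0055, -0.0061, -0.0371, -0.0222],
    [-0.0242, -0.0124, 0.0055, -0.0061, -0.0371, -0.0222],
    [-0.0242, -0.0124, 0.0055, -0.0061, -0.0371, -0.0222],
    [-0.0242, -0.0124, 0.0055, -0.0061, -0.0371, -0.0222],
    [-0.0242, -0.0124, 0.0055, -0.0061, -0.0371, -0.0222],
    [0, 0, 0, 0, 0, 0]
  ]
}}

```text
clock: 2.02
eef_pos: [0.5202, 0.2607, 0.2355]
eef_rot: [[-0.86, 0.112, 0.498], [0.098, 0.994, -0.054], [-0.5, 0.002, -0.866]]
force: [-0.5, -0.0, 0.5]
opening: 0.998
grasp_force: 0.0
```

```bash
python3 - <<'E'
from h import *
d=cam("wrist");cv2.imwrite("pics/w1.png",d["frame"]);np.savez("w1.npz",**d)
P=cloud(d);s=observe();print(s["eef_pos"])
n=np.array([-.497,.055,.866]);h=P@n
print(np.nanpercentile(h,[1,10,25,50,75,90,99]))
hist,e=np.histogram(h[np.isfinite(h)],np.arange(-.4,.2,.004));k=np.argsort(hist)[-8:];print([(round(e[i],3),hist[i]) for i in sorted(k)])
E
```

```text
[0.51949805 0.26126587 0.23520241]
[-1.05845595 -0.45711929 -0.3481003  -0.25286466 -0.19913327  0.02881202
  0.04949638]
[(np.float64(-0.24), np.int64(4429)), (np.float64(-0.228), np.int64(4348)), (np.float64(-0.224), np.int64(4439)), (np.float64(-0.22), np.int64(4652)), (np.float64(-0.216), np.int64(4899)), (np.float64(-0.2), np.int64(8585)), (np.float64(0.024), np.int64(6336)), (np.float64(0.04), np.int64(4361))]
```

View pics/w1.png

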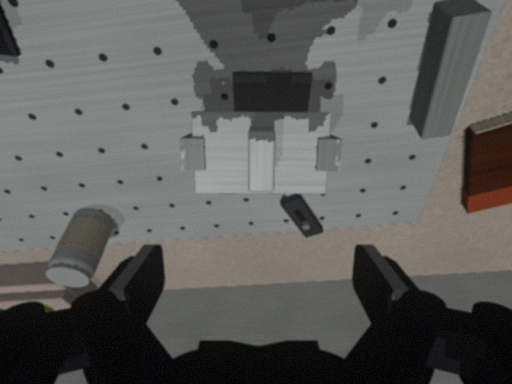

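The wrist view shows the cover plate at (192–330, 113–193), its rib at (250–274, 127–190) and the clip arms at (193,153) and (328,153).

```bash
python3 - <<'E'
from h import *
d=dict(np.load("w1.npz"));P=cloud(d);m=np.zeros(P.shape[:2],bool);m[95:210,170:350]=1
n=np.array([-.497,.055,.866]);h=P@n
q=P[m&(abs(h+.199)<.008)];
for _ in range(4):
    c=np.median(q,0);c=q.mean(0);n=np.linalg.svd((q-c),full_matrices=False)[2][2];n*=np.sign(n[2]);q=q[abs((q-c)@n)<.003]
print("plane",c,n,len(q),"yaw up",np.degrees(np.arctan2(-n[1],-n[0])),"tilt",np.degrees(np.arccos(n[2])))
yw=np.arctan2(-n[1],-n[0]);y=np.array([-np.sin(yw),np.cos(yw),0]);y-=n*(y@n);y/=np.linalg.norm(y);x=np.cross(y,n)
L=np.stack([(P-c)@x,(P-c)@y,(P-c)@n],-1)
a=L[m&(abs(L[...,2])<.004)];b=L[m&(abs(L[...,2]-.04)<.004)]
for nm,q in(("plate",a),("rib",b)):
    R=cv2.minAreaRect(q[:,:2].astype(np.float32));print(nm,len(q),R,np.percentile(q,[1,50,99],axis=0).round(4).tolist())
    ctr=np.array(R[0]);print(c+x*ctr[0]+y*ctr[1]+n*np.median(q[:,2]))
print(x,y)
E
```

```text
plane [0.57809953 0.25698683 0.08583671] [-0.49911901  0.06103348  0.86438136] 8738 yaw up -6.971655097093695 tilt 30.187860933586457
plate 9416 ((0.0029815323650836945, 0.00019767135381698608), (0.150522381067276, 0.07804948836565018), 89.6383285522461) [[-0.0355, -0.0697, -0.0017], [-0.0011, -0.0044, 0.0], [0.0409, 0.0701, 0.0039]]
[0.58066602 0.25687213 0.087363  ]
rib 1615 ((0.003118213266134262, 0.0006021996960043907), (0.05233260989189148, 0.021322526037693024), 0.008805985562503338) [[-0.0225, -0.01, 0.038], [0.0018, 0.0005, 0.0398], [0.0288, 0.0111, 0.0415]]
[0.56096163 0.25968918 0.1218442 ]
[ 0.8579904  -0.10491714  0.50283682] [0.1213783  0.99260632 0.        ]
```

```bash
python3 - <<'E'
from h import *
n=np.array([-.499,.061,.8644]);c=np.array([.5808,.2569,.0874])
yw=np.radians(173.03);R=down(yw,np.radians(-30.1))
print(R[:,2])
rows(c+n*.06,R,6); rows(c+n*.007,R,8,(c+n*.06,R))
# level nest view later
E
```

```text
[ 0.49780449 -0.06085814 -0.86515142]
6 x [0.0035, 0.0005, 0.0164, 0.0011, -0.0004, 0.0012] deg/row 0.1 mm 16.8
8 x [-0.0, 0.0, 0.0066, 0.0, 0.0, 0.0] deg/row 0.0 mm 6.6
```

Emit:
{"name": "jog_arm", "arguments": {
  "gripper": 0.05,
  "targets": [
    [0.0035, 0.0005, 0.0164, 0.001, -0.0004, 0.0012],
    [0.0035, 0.0005, 0.0164, 0.001, -0.0004, 0.0012],
    [0.0035, 0.0005, 0.0164, 0.001, -0.0004, 0.0012],
    [0.0035, 0.0005, 0.0164, 0.001, -0.0004, 0.0012],
    [0.0035, 0.0005, 0.0164, 0.001, -0.0004, 0.0012],
    [0.0035, 0.0005, 0.0164, 0.001, -0.0004, 0.0012],
    [0, 0, 0, 0, 0, 0],
    [0, 0, 0.009, 0, 0, 0],
    [0, 0, 0.009, 0, 0, 0],
    [0, 0, 0.009, 0, 0, 0],
    [0, 0, 0.009, 0, 0, 0],
    [0, 0, 0.009, 0, 0, 0],
    [0, 0, 0.008, 0, 0, 0],
    [0, 0, 0, 0, 0, 0]
  ]
}}

```text
clock: 3.82
eef_pos: [0.5773, 0.2579, 0.0931]
eef_rot: [[-0.859, 0.119, 0.498], [0.103, 0.993, -0.06], [-0.502, -0.0, -0.865]]
force: [0.7, 0.3, -0.0]
opening: 0.585
grasp_force: 0.0
```

Emit:
{"name": "jog_arm", "arguments": {
  "gripper": 0.0,
  "grip_force": 60,
  "targets": [
    [0, 0, 0, 0, 0, 0],
    [0, 0, 0, 0, 0, 0],
    [0, 0, 0, 0, 0, 0],
    [0, 0, 0, 0, 0, 0]
  ]
}}

```text
clock: 4.32
eef_pos: [0.5775, 0.2582, 0.0945]
eef_rot: [[-0.858, 0.119, 0.499], [0.103, 0.993, -0.06], [-0.503, 0.0, -0.864]]
force: [-4.5, -0.2, 5.6]
opening: 0.249
grasp_force: 59.9
```

```bash
python3 - <<'E'
from h import *
n=np.array([-.499,.061,.8644]);s=observe()
p=np.array(s["eef_pos"])+n*.09;R0=Ro.from_matrix(s["eef_rot"]).as_matrix()
rows([.65,-.262,.32],down(np.pi),20,(p,R0))
E
```

```text
20 x [-0.0093, -0.026, -0.005, -0.0016, 0.0263, -0.0058] deg/row 1.5 mm 28.0
```

Emit:
{"name": "jog_arm", "arguments": {
  "targets": [
    [0, 0, -0.01, 0, 0, 0],
    [0, 0, -0.02, 0, 0, 0],
    [0, 0, -0.02, 0, 0, 0],
    [0, 0, -0.02, 0, 0, 0],
    [0, 0, -0.02, 0, 0, 0],
    [0, 0, 0, 0, 0, 0]
  ]
}}

```text
clock: 5.08
eef_pos: [0.5322, 0.264, 0.1728]
eef_rot: [[-0.858, 0.118, 0.5], [0.103, 0.993, -0.058], [-0.504, 0.002, -0.864]]
force: [0.7, 0.1, -4.2]
opening: 0.242
grasp_force: 60.3
```

Emit:
{"name": "jog_arm", "arguments": {
  "targets": [
    [-0.0093, -0.026, -0.005, -0.0016, 0.0263, -0.0058],
    [-0.0093, -0.026, -0.005, -0.0016, 0.0263, -0.0058],
    [-0.0093, -0.026, -0.005, -0.0016, 0.0263, -0.0058],
    [-0.0093, -0.026, -0.005, -0.0016, 0.0263, -0.0058],
    [-0.0093, -0.026, -0.005, -0.0016, 0.0263, -0.0058],
    [-0.0093, -0.026, -0.005, -0.0016, 0.0263, -0.0058],
    [-0.0093, -0.026, -0.005, -0.0016, 0.0263, -0.0058],
    [-0.0093, -0.026, -0.005, -0.0016, 0.0263, -0.0058],
    [-0.0093, -0.026, -0.005, -0.0016, 0.0263, -0.0058],
    [-0.0093, -0.026, -0.005, -0.0016, 0.0263, -0.0058],
    [-0.0093, -0.026, -0.005, -0.0016, 0.0263, -0.0058],
    [-0.0093, -0.026, -0.005, -0.0016, 0.0263, -0.0058],
    [-0.0093, -0.026, -0.005, -0.0016, 0.0263, -0.0058],
    [-0.0093, -0.026, -0.005, -0.0016, 0.0263, -0.0058],
    [-0.0093, -0.026, -0.005, -0.0016, 0.0263, -0.0058],
    [-0.0093, -0.026, -0.005, -0.0016, 0.0263, -0.0058],
    [-0.0093, -0.026, -0.005, -0.0016, 0.0263, -0.0058],
    [-0.0093, -0.026, -0.005, -0.0016, 0.0263, -0.0058],
    [-0.0093, -0.026, -0.005, -0.0016, 0.0263, -0.0058],
    [-0.0093, -0.026, -0.005, -0.0016, 0.0263, -0.0058]
  ]
}}

```text
clock: 7.58
eef_pos: [0.6496, -0.2643, 0.3175]
eef_rot: [[-1.0, 0.001, -0.003], [0.001, 1.0, 0.002], [0.003, 0.002, -1.0]]
force: [0.6, 0.4, -2.5]
opening: 0.249
grasp_force: 60.2
```

Emit:
{"name": "jog_arm", "arguments": {
  "targets": [
    [0, 0, 0, 0, 0, 0],
    [0, 0, 0, 0, 0, 0]
  ]
}}

```text
clock: 7.82
eef_pos: [0.6492, -0.2628, 0.3177]
eef_rot: [[-1.0, 0.001, -0.002], [0.001, 1.0, 0.003], [0.002, 0.003, -1.0]]
force: [-0.4, 0.2, -3.6]
opening: 0.251
grasp_force: 60.4
```

```bash
python3 - <<'E'
from h import *
d=cam("wrist");cv2.imwrite("pics/w2.png",d["frame"]);np.savez("w2.npz",**d)
s=observe();print(s["eef_pos"],s["force"])
P=cloud(d);hist,e=np.histogram(P[...,2][np.isfinite(P[...,2])],np.arange(0,.3,.003));print([(round(e[i],3),int(hist[i])) for i in range(len(hist)) if hist[i]>400])
E
```

```text
[ 0.64916471 -0.26239698  0.31818089] [ 0.92022561 -0.48251539 -2.84540842]
[(np.float64(0.0), 6852), (np.float64(0.009), 45583), (np.float64(0.012), 9072), (np.float64(0.015), 737), (np.float64(0.021), 3582), (np.float64(0.024), 1066), (np.float64(0.027), 2245), (np.float64(0.03), 999), (np.float64(0.033), 517), (np.float64(0.036), 2515), (np.float64(0.039), 856), (np.float64(0.042), 443), (np.float64(0.045), 441), (np.float64(0.048), 995), (np.float64(0.051), 786), (np.float64(0.054), 657), (np.float64(0.057), 485), (np.float64(0.063), 904), (np.float64(0.066), 1178), (np.float64(0.081), 2254), (np.float64(0.084), 494), (np.float64(0.09), 745), (np.float64(0.108), 627), (np.float64(0.111), 840)]
```

View pics/w2.png

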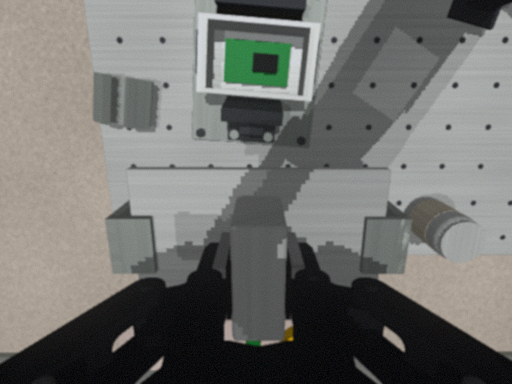

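The wrist view shows the housing's top frame at (196–322, 12–102), the stop at (252,115) on the +x side and the fence at (262,5) on the −x side. The cover is held square between the fingers, with its edge at row 170.

```bash
python3 - <<'E'
from h import *
d=dict(np.load("w2.npz"));P=cloud(d);z=P[...,2]
m=np.zeros(z.shape,bool);m[5:108,185:332]=1
q=P[m&(z>.077)&(z<.087)];print("rim z",np.median(q[:,2]))
k=(m&(z>.077)&(z<.087)).astype(np.uint8);k=cv2.morphologyEx(k,cv2.MORPH_OPEN,np.ones((2,2)))
print("housing",cv2.minAreaRect(P[k>0][:,:2].astype(np.float32)),np.percentile(P[k>0],[.5,99.5],axis=0).round(4).tolist())
# bright mask contour, ray cast to z=.082
g=cv2.cvtColor(d["frame"],cv2.COLOR_BGR2GRAY)
b=((g>135)&m).astype(np.uint8);print("bright",b.sum())
# stop slab & fence
q=P[m&(z>.087)];print("above rim",len(q),np.percentile(q,[2,50,98],axis=0).round(4).tolist() if len(q) else "")
m2=np.zeros(z.shape,bool);m2[94:145,185:332]=1
q=P[m2&(z>.086)&(z<.1)];print("stop top",len(q),np.percentile(q,[2,50,98],axis=0).round(4).tolist() if len(q) else "", cv2.minAreaRect(q[:,:2].astype(np.float32)))
for v in(50,):
  row=g[v];print("edges row50",[ (u,int(row[u])) for u in range(188,330,3)])
# bed extents
m3=np.zeros(z.shape,bool);m3[0:150,180:335]=1
q=P[m3&(z>.018)&(z<.026)];print("bed",np.percentile(q,[.5,50,99.5],axis=0).round(4).tolist())
# held cover
H=np.array(d["hand_eye"]);zz=d["range_z"];v,u=np.indices(zz.shape)
pc=np.stack([(u-d["cx"])/d["fx"]*zz,-(v-d["cy"])/d["fy"]*zz,-zz],-1);T=pc@H[:3,:3].T+H[:3,3]
m4=np.zeros(z.shape,bool);m4[160:235,100:410]=1;m4&=(zz>0)&(zz<.25)
q=T[m4];hist,e=np.histogram(q[:,2],np.arange(-.05,.06,.002));print([(round(e[i],3),int(hist[i])) for i in range(len(hist)) if hist[i]>100])
t=m4&(abs(T[...,2]-np.median(q[:,2]))<.006)
Q=T[t];c=Q.mean(0);n=np.linalg.svd(Q-c,full_matrices=False)[2][2];print("plate tool",c,n)
for r in(175,185,195,205):
    uu=np.where(t[r])[0];print(r,uu.min(),uu.max(),T[r,uu.min()],T[r,uu.max()])
for uc in(140,180,220,300,340,380):
    vv=np.where(t[:,uc])[0];print("edge",T[vv.min(),uc])
E
```

```text
rim z 0.08304403158810236
housing ((nan, nan), (0.0, 0.0), 0.0) [[nan, nan, nan], [nan, nan, nan]]
bright 6847
above rim 26 [[0.5853, -0.3028, 0.0872], [0.5864, -0.2949, 0.0894], [0.5865, -0.2818, 0.0922]]
stop top 961 [[0.5864, -0.3025, 0.0869], [0.5951, -0.2688, 0.0908], [0.6051, -0.2354, 0.0932]] ((0.5955551862716675, -0.2689841687679291), (0.06991645693778992, 0.016972454264760017), 85.35327911376953)
edges row50 [(188, 170), (191, 171), (194, 153), (197, 163), (200, 211), (203, 207), (206, 173), (209, 68), (212, 77), (215, 185), (218, 190), (221, 192), (224, 177), (227, 101), (230, 101), (233, 99), (236, 103), (239, 104), (242, 104), (245, 103), (248, 101), (251, 101), (254, 101), (257, 101), (260, 100), (263, 101), (266, 101), (269, 99), (272, 98), (275, 96), (278, 99), (281, 98), (284, 100), (287, 95), (290, 143), (293, 209), (296, 209), (299, 209), (302, 148), (305, 74), (308, 160), (311, 203), (314, 211), (317, 158), (320, 144), (323, 165), (326, 164), (329, 164)]
bed [[0.4626, -0.349, 0.021], [0.5918, -0.2365, 0.0232], [0.6382, -0.1803, 0.0257]]
[(np.float64(-0.034), 128), 
[... 264 characters left out ...]
, (np.float64(0.012), 131)]
plate tool [0.02343018 0.00022009 0.007902  ] [ 0.05321119  0.00130428 -0.99858243]
175 127 390 [ 0.03577158 -0.06315225  0.00883746] [0.03585438 0.06385496 0.00861139]
185 128 389 [ 0.03076543 -0.06324187  0.00885137] [0.03110827 0.06355154 0.00768418]
195 129 388 [ 0.02596317 -0.06291959  0.00788457] [0.02572193 0.06410882 0.00878498]
205 130 387 [ 0.02085494 -0.0629477   0.0077467 ] [0.02097904 0.06364259 0.00746909]
edge [ 0.03923367 -0.05732394  0.01112407]
edge [ 0.03909017 -0.03801427  0.01183322]
edge [ 0.03901059 -0.01848725  0.0122363 ]
edge [0.03910837 0.02070923 0.01181123]
edge [0.03910275 0.04029371 0.01185991]
edge [0.039086   0.05991086 0.01196196]
```

```bash
python3 - <<'E'
from h import *
d=dict(np.load("w2.npz"));P=cloud(d);z=P[...,2]
m=np.zeros(z.shape,bool);m[3:108,185:332]=1
k=m&(z>.079)&(z<.086);q=P[k]
x=q[:,0]*1;k2=q[q[:,0]<.584];print(len(q),len(k2),np.median(k2[:,2]))
r=cv2.minAreaRect(k2[:,:2].astype(np.float32));print("housing depth",r)
g=cv2.cvtColor(d["frame"],cv2.COLOR_BGR2GRAY)
b=((g>180)&m&(z>.076)).astype(np.uint8)
n,l,st,_=cv2.connectedComponentsWithStats(b);i=1+np.argmax(st[1:,4]);vv,uu=np.where(l==i);print(st[i])
D=np.stack([(uu-d["cx"])/d["fx"],-(vv-d["cy"])/d["fy"],-np.ones(len(uu))],-1)@d["rotation"].T
t=(.0825-d["position"][2])/D[:,2];X=d["position"]+D*t[:,None]
print("housing bright",cv2.minAreaRect(X[:,:2].astype(np.float32)))
H=np.array(d["hand_eye"]);zz=d["range_z"];v,u=np.indices(zz.shape)
pc=np.stack([(u-d["cx"])/d["fx"]*zz,-(v-d["cy"])/d["fy"]*zz,-zz],-1);T=pc@H[:3,:3].T+H[:3,3]
t=(zz>0)&(zz<.25)&(v>173)&(v<232)&(abs(T[...,2]-.007)<.008)&(abs(T[...,1])>.016)&(abs(T[...,1])<.036)
Q=T[t];A=np.c_[Q[:,:2],np.ones(len(Q))];s,*_=np.linalg.lstsq(A,Q[:,2],rcond=None);
for _ in range(3):
  e=abs(Q[:,2]-A@s)<.0015;s,*_=np.linalg.lstsq(A[e],Q[e,2],rcond=None)
print("plate z = a x+b y+c",s,e.sum(),Q[e].min(0),Q[e].max(0))
for x0 in np.arange(-.01,.04,.005):
  w=Q[abs(Q[:,0]-x0)<.0025];print(round(x0,3),len(w),np.median(w[:,2]).round(4) if len(w) else"")
w=T[(zz>0)&(abs(T[...,2]+.032)<.003)&(abs(T[...,1])<.02)&(v>190)];print("rib top",len(w),w.min(0) if len(w) else"",w.max(0) if len(w) else"")
if len(w):
  A=np.c_[w[:,:2],np.ones(len(w))];print(np.linalg.lstsq(A,w[:,2],rcond=None)[0])
E
```

```text
2656 2610 0.08308886620674316
housing depth ((0.5400120615959167, -0.2637869119644165), (0.1304803043603897, 0.09219996631145477), 85.6318130493164)
[ 197   12  124   89 2148]
housing bright ((0.5344400405883789, -0.26345759630203247), (0.13010317087173462, 0.0799679383635521), 85.41333770751953)
plate z = a x+b y+c [-0.00657921  0.00070957  0.00834581] 4629 [ 0.00624049 -0.03598499  0.00663811] [0.03672041 0.03599252 0.00974917]
-0.01 0 
-0.005 0 
0.0 0 
0.005 142 0.0085
0.01 727 0.0082
0.015 739 0.0083
0.02 784 0.0082
0.025 792 0.0082
0.03 803 0.0082
0.035 698 0.0081
rib top 6731 [-0.0264714  -0.01988682 -0.03498429] [ 0.02649469  0.0198972  -0.02901083]
[ 0.00027945  0.00323776 -0.03164384]
```

```bash
python3 - <<'E'
from h import *
rows([.5344,-.2637,.150],down(np.radians(175.4)),10)
E
```

```text
10 x [0.0115, -0.0006, 0.0168, 0.0002, -0.0001, 0.008] deg/row 0.5 mm 20.4
```

Emit:
{"name": "jog_arm", "arguments": {
  "targets": [
    [0.0115, -0.0006, 0.0168, 0.0002, -0.0001, 0.008],
    [0.0115, -0.0006, 0.0168, 0.0002, -0.0001, 0.008],
    [0.0115, -0.0006, 0.0168, 0.0002, -0.0001, 0.008],
    [0.0115, -0.0006, 0.0168, 0.0002, -0.0001, 0.008],
    [0.0115, -0.0006, 0.0168, 0.0002, -0.0001, 0.008],
    [0.0115, -0.0006, 0.0168, 0.0002, -0.0001, 0.008],
    [0.0115, -0.0006, 0.0168, 0.0002, -0.0001, 0.008],
    [0.0115, -0.0006, 0.0168, 0.0002, -0.0001, 0.008],
    [0.0115, -0.0006, 0.0168, 0.0002, -0.0001, 0.008],
    [0.0115, -0.0006, 0.0168, 0.0002, -0.0001, 0.008],
    [0, 0, 0, 0, 0, 0],
    [0, 0, 0, 0, 0, 0]
  ]
}}

```text
clock: 9.38
eef_pos: [0.5352, -0.2648, 0.1525]
eef_rot: [[-0.997, 0.08, 0.003], [0.08, 0.997, -0.002], [-0.003, -0.002, -1.0]]
force: [-0.1, 0.2, -2.7]
opening: 0.245
grasp_force: 60.3
```

```bash
python3 - <<'E'
from h import *
s=observe();print(s["eef_pos"],s["force"])
d=cam("side");cv2.imwrite("pics/s2.png",cv2.resize(d["frame"][190:310,140:290],(750,600),interpolation=cv2.INTER_CUBIC))
rows([.5344,-.2637,.130],down(np.radians(175.4)),1)
E
```

```text
[ 0.53521544 -0.26481281  0.15249556] [-0.113043    0.17662932 -2.67583714]
1 x [0.0012, 0.0013, 0.0227, -0.0021, 0.0031, 0.0004] deg/row 0.2 mm 22.8
```

View pics/s2.png

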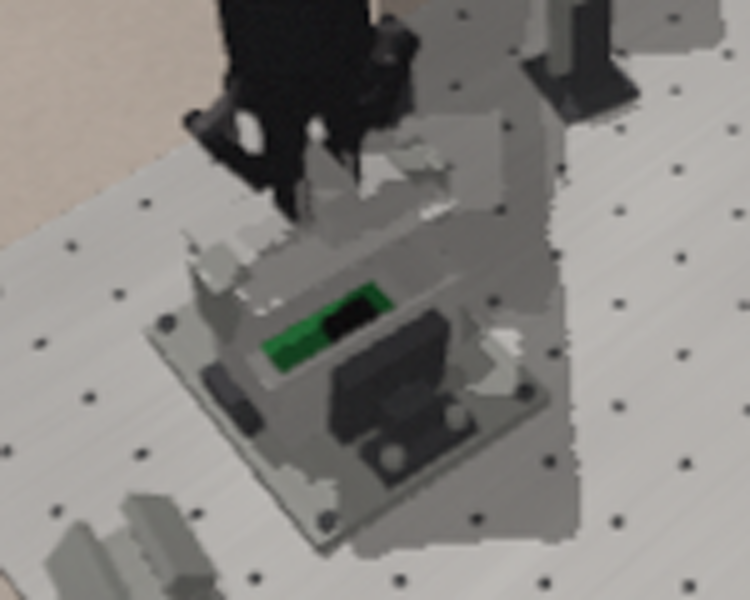

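The cover hangs level and centred over the housing (about (330,290) in the crop). I'll go down.

Emit:
{"name": "jog_arm", "arguments": {
  "targets": [
    [0.001, 0.001, 0.006, 0, 0.002, 0],
    [0, 0, 0.008, 0, 0, 0],
    [0, 0, 0.008, 0, 0, 0],
    [0, 0, 0, 0, 0, 0]
  ]
}}

```text
clock: 9.93
eef_pos: [0.5329, -0.2633, 0.1281]
eef_rot: [[-0.997, 0.08, -0.003], [0.08, 0.997, 0.001], [0.003, 0.0, -1.0]]
force: [-0.4, -0.5, -2.8]
opening: 0.243
grasp_force: 60.3
```

Emit:
{"name": "jog_arm", "arguments": {
  "targets": [
    [0, 0, 0.002, 0, 0, 0],
    [0, 0, 0.002, 0, 0, 0],
    [0, 0, 0.002, 0, 0, 0],
    [0, 0, 0, 0, 0, 0]
  ]
}}

```text
clock: 10.42
eef_pos: [0.5334, -0.2638, 0.1233]
eef_rot: [[-0.997, 0.08, -0.001], [0.08, 0.997, -0.001], [0.001, -0.001, -1.0]]
force: [-0.2, 0.4, -3.9]
opening: 0.252
grasp_force: 60.3
```

Emit:
{"name": "jog_arm", "arguments": {
  "targets": [
    [0, 0, 0.002, 0, 0, 0],
    [0, 0, 0.002, 0, 0, 0],
    [0, 0, 0.002, 0, 0, 0],
    [0, 0, 0, 0, 0, 0]
  ]
}}

```text
clock: 10.92
eef_pos: [0.5337, -0.264, 0.1176]
eef_rot: [[-0.997, 0.08, -0.001], [0.08, 0.997, -0.001], [0.001, -0.001, -1.0]]
force: [0.0, -0.2, -2.2]
opening: 0.246
grasp_force: 60.8
```

Emit:
{"name": "jog_arm", "arguments": {
  "targets": [
    [0, 0, 0.0015, 0, 0, 0],
    [0, 0, 0.0015, 0, 0, 0],
    [0, 0, 0.001, 0, 0, 0],
    [0, 0, 0, 0, 0, 0]
  ]
}}

```text
clock: 11.42
eef_pos: [0.534, -0.2641, 0.1139]
eef_rot: [[-0.997, 0.08, 0.0], [0.08, 0.997, -0.002], [-0.0, -0.001, -1.0]]
force: [0.9, 0.1, 3.8]
opening: 0.253
grasp_force: 61.3
```

Emit:
{"name": "jog_arm", "arguments": {
  "targets": [
    [0, 0, 0.0015, 0, 0, 0],
    [0, 0, 0.0015, 0, 0, 0],
    [0, 0, 0.001, 0, 0, 0],
    [0, 0, 0, 0, 0, 0]
  ]
}}

```text
clock: 11.92
eef_pos: [0.5334, -0.2637, 0.1089]
eef_rot: [[-0.997, 0.08, -0.001], [0.08, 0.997, -0.001], [0.001, -0.001, -1.0]]
force: [2.3, 0.2, 0.6]
opening: 0.249
grasp_force: 61.0
```

Emit:
{"name": "jog_arm", "arguments": {
  "targets": [
    [0, 0, 0.0015, 0, 0, 0],
    [0, 0, 0.0015, 0, 0, 0],
    [0, 0, 0.001, 0, 0, 0],
    [0, 0, 0, 0, 0, 0]
  ]
}}

```text
clock: 12.42
eef_pos: [0.5331, -0.2637, 0.105]
eef_rot: [[-0.997, 0.08, -0.002], [0.08, 0.997, -0.0], [0.002, -0.0, -1.0]]
force: [0.3, -0.8, 0.2]
opening: 0.249
grasp_force: 60.9
```

Emit:
{"name": "jog_arm", "arguments": {
  "targets": [
    [0, 0, 0.0015, 0, 0, 0],
    [0, 0, 0.0015, 0, 0, 0],
    [0, 0, 0.001, 0, 0, 0],
    [0, 0, 0, 0, 0, 0]
  ]
}}

```text
clock: 12.92
eef_pos: [0.5335, -0.2638, 0.1013]
eef_rot: [[-0.997, 0.08, -0.001], [0.08, 0.997, -0.001], [0.001, -0.001, -1.0]]
force: [0.2, -0.3, -0.5]
opening: 0.245
grasp_force: 60.9
```

Emit:
{"name": "jog_arm", "arguments": {
  "targets": [
    [0, 0, 0.001, 0, 0, 0],
    [0, 0, 0.001, 0, 0, 0],
    [0, 0, 0.001, 0, 0, 0],
    [0, 0, 0, 0, 0, 0]
  ]
}}

```text
clock: 13.42
eef_pos: [0.5332, -0.2636, 0.098]
eef_rot: [[-0.997, 0.08, -0.002], [0.08, 0.997, -0.0], [0.002, -0.0, -1.0]]
force: [0.2, -0.8, -3.5]
opening: 0.249
grasp_force: 60.4
```

Emit:
{"name": "jog_arm", "arguments": {
  "targets": [
    [0, 0, 0.001, 0, 0, 0],
    [0, 0, 0.001, 0, 0, 0],
    [0, 0, 0, 0, 0, 0]
  ]
}}

```text
clock: 13.8
eef_pos: [0.5336, -0.2639, 0.0975]
eef_rot: [[-0.997, 0.08, -0.001], [0.08, 0.997, -0.001], [0.001, -0.001, -1.0]]
force: [-3.7, 1.6, 5.0]
opening: 0.247
grasp_force: 61.7
```

Emit:
{"name": "jog_arm", "arguments": {
  "targets": [
    [0, 0, 0.001, 0, 0, 0],
    [0, 0, 0, 0, 0, 0]
  ]
}}

```text
clock: 14.05
eef_pos: [0.5336, -0.2639, 0.0975]
eef_rot: [[-0.997, 0.08, -0.001], [0.08, 0.997, -0.001], [0.001, -0.001, -1.0]]
force: [-6.9, 3.7, 11.8]
opening: 0.246
grasp_force: 62.6
```

Emit:
{"name": "jog_arm", "arguments": {
  "gripper": 0.05,
  "targets": [
    [0, 0, -0.0015, 0, 0, 0],
    [0, 0, 0, 0, 0, 0],
    [0, 0, 0, 0, 0, 0],
    [0, 0, -0.01, 0, 0, 0],
    [0, 0, -0.02, 0, 0, 0],
    [0, 0, -0.025, 0, 0, 0],
    [0, 0, -0.025, 0, 0, 0],
    [0, 0, -0.025, 0, 0, 0],
    [0, 0, -0.025, 0, 0, 0],
    [0, 0, 0, 0, 0, 0]
  ]
}}

```text
clock: 15.3
eef_pos: [0.5352, -0.2648, 0.2309]
eef_rot: [[-0.997, 0.08, 0.004], [0.08, 0.997, -0.005], [-0.005, -0.005, -1.0]]
force: [0.7, -0.4, 0.7]
opening: 0.583
grasp_force: 0.0
```

```bash
python3 - <<'E'
from h import *
# go back to look at wedge stand: camera toward robot (yaw pi -13deg)
rows([.45,.011,.27],down(np.radians(180-13.4)),16)
s=observe();print(s["force"])
E
```

```text
16 x [0.0079, 0.0162, -0.0025, -0.0003, 0.0003, 0.0096] deg/row 0.6 mm 18.2
[ 0.66630906 -0.36106089  0.74950386]
```

```bash
python3 - <<'E'
from h import *
d=cam("wrist");np.savez("w3.npz",**d);P=cloud(d);z=P[...,2]
m=(z>.084)&(z<.096)&(np.hypot(P[...,0]-.534,P[...,1]+.264)<.08)
Q=P[m];A=np.c_[Q[:,:2]-[.534,-.264],np.ones(len(Q))];s=np.linalg.lstsq(A,Q[:,2],rcond=None)[0]
for _ in range(3):
  e=abs(Q[:,2]-A@s)<.0025;s=np.linalg.lstsq(A[e],Q[e,2],rcond=None)[0]
print("plate plane",s,e.sum(),Q[e].min(0),Q[e].max(0))
R=down(np.radians(90-7),np.radians(-35))
rows([.45,.15,.215],R,16)
E
```

```text
plate plane [ 0.01041767 -0.00099271  0.0893182 ] 10190 [ 0.48966312 -0.33846824  0.08641754] [ 0.60581439 -0.18776046  0.09246992]
16 x [0.0245, 0.0151, -0.0077, 0.0306, -0.0292, 0.0973] deg/row 6.1 mm 29.8
```

Emit:
{"name": "jog_arm", "arguments": {
  "targets": [
    [0.0245, 0.0151, -0.0077, 0.0306, -0.0292, 0.0973],
    [0.0245, 0.0151, -0.0077, 0.0306, -0.0292, 0.0973],
    [0.0245, 0.0151, -0.0077, 0.0306, -0.0292, 0.0973],
    [0.0245, 0.0151, -0.0077, 0.0306, -0.0292, 0.0973],
    [0.0245, 0.0151, -0.0077, 0.0306, -0.0292, 0.0973],
    [0.0245, 0.0151, -0.0077, 0.0306, -0.0292, 0.0973],
    [0.0245, 0.0151, -0.0077, 0.0306, -0.0292, 0.0973],
    [0.0245, 0.0151, -0.0077, 0.0306, -0.0292, 0.0973],
    [0.0245, 0.0151, -0.0077, 0.0306, -0.0292, 0.0973],
    [0.0245, 0.0151, -0.0077, 0.0306, -0.0292, 0.0973],
    [0.0245, 0.0151, -0.0077, 0.0306, -0.0292, 0.0973],
    [0.0245, 0.0151, -0.0077, 0.0306, -0.0292, 0.0973],
    [0.0245, 0.0151, -0.0077, 0.0306, -0.0292, 0.0973],
    [0.0245, 0.0151, -0.0077, 0.0306, -0.0292, 0.0973],
    [0.0245, 0.0151, -0.0077, 0.0306, -0.0292, 0.0973],
    [0.0245, 0.0151, -0.0077, 0.0306, -0.0292, 0.0973],
    [0, 0, 0, 0, 0, 0]
  ]
}}

```text
clock: 17.48
eef_pos: [0.4496, 0.1513, 0.2112]
eef_rot: [[0.094, 0.993, -0.074], [0.814, -0.12, -0.569], [-0.573, -0.007, -0.819]]
force: [-0.2, -0.3, 0.5]
opening: 0.586
grasp_force: 0.0
```

```bash
python3 - <<'E'
from h import *
d=cam("wrist");cv2.imwrite("pics/w4.png",d["frame"]);np.savez("w4.npz",**d)
R=d["rotation"];print(observe()["eef_pos"])
pc=(np.array([.45,.011,.12])-d["position"])@R;print(d["cx"]+d["fx"]*pc[0]/-pc[2],d["cy"]+d["fy"]*pc[1]/pc[2])
E
```

```text
[0.44920426 0.1505039  0.21209905]
276.00672905842634 236.66847410671812
```

View pics/w4.png

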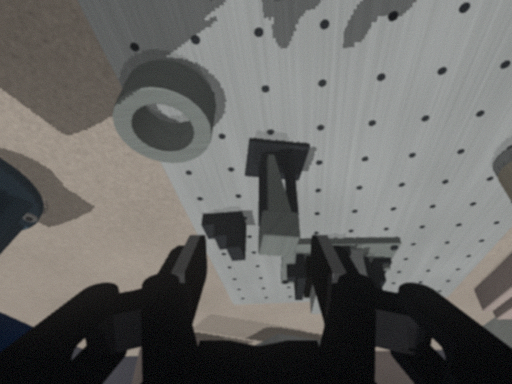

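The oblique view from the +y side (image right ≈ +x) shows the wedge head at (260–298, 212–252), with the blade narrowing towards row 155. The step block is at (225,232) and the collar at (165,110). I'll check which side slopes in one enlarged crop.

```bash
python3 - <<'E'
from h import *
d=dict(np.load("w4.npz"));P=cloud(d);f=d["frame"][135:260,235:320]
f=np.clip((f.astype(float)/255)**.6*255,0,255).astype(np.uint8)
cv2.imwrite("pics/crop4.png",cv2.resize(f,None,fx=4.7,fy=4.7,interpolation=cv2.INTER_CUBIC))
m=np.zeros(P.shape[:2],bool);m[200:260,250:310]=1
z=P[...,2];k=m&(z>.10)&(np.hypot(P[...,0]-.45,P[...,1]-.011)<.05)
hist,e=np.histogram(z[k],np.arange(.1,.15,.002));print([(round(e[i],3),int(hist[i])) for i in range(len(hist))if hist[i]])
zt=np.percentile(z[k],90);q=P[k&(z>zt-.004)];print(zt,cv2.minAreaRect(q[:,:2].astype(np.float32)),len(q))
E
```

```text
[(np.float64(0.1), 42), (np.float64(0.102), 50), (np.float64(0.104), 64), (np.float64(0.106), 68), (np.float64(0.108), 63), (np.float64(0.11), 71), (np.float64(0.112), 73), (np.float64(0.114), 67), (np.float64(0.116), 66), (np.float64(0.118), 77), (np.float64(0.12), 75), (np.float64(0.122), 66), (np.float64(0.124), 78), (np.float64(0.126), 77), (np.float64(0.128), 85), (np.float64(0.13), 712), (np.float64(0.132), 3)]
0.13125965174504253 ((0.4522610902786255, 0.01172579824924469), (0.040632620453834534, 0.03594844043254852), 76.81718444824219) 833
```

View pics/crop4.png

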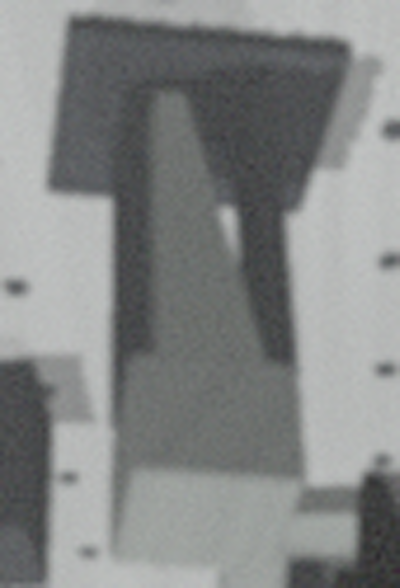

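The crop confirms it: the flat face is on the −x side (left) and the sloping face on +x, so the wedge's yaw is about −13° with no flip.

```bash
python3 - <<'E'
from h import *
R=down(np.radians(166.8));rows([.4523,.0117,.21],R,14)
E
```

```text
14 x [-0.0088, -0.0055, 0.0036, -0.0321, 0.0351, -0.1006] deg/row 6.4 mm 10.9
```

Emit:
{"name": "jog_arm", "arguments": {
  "gripper": 0.062,
  "targets": [
    [-0.0088, -0.0055, 0.0036, -0.0321, 0.0351, -0.1006],
    [-0.0088, -0.0055, 0.0036, -0.0321, 0.0351, -0.1006],
    [-0.0088, -0.0055, 0.0036, -0.0321, 0.0351, -0.1006],
    [-0.0088, -0.0055, 0.0036, -0.0321, 0.0351, -0.1006],
    [-0.0088, -0.0055, 0.0036, -0.0321, 0.0351, -0.1006],
    [-0.0088, -0.0055, 0.0036, -0.0321, 0.0351, -0.1006],
    [-0.0088, -0.0055, 0.0036, -0.0321, 0.0351, -0.1006],
    [-0.0088, -0.0055, 0.0036, -0.0321, 0.0351, -0.1006],
    [-0.0088, -0.0055, 0.0036, -0.0321, 0.0351, -0.1006],
    [-0.0088, -0.0055, 0.0036, -0.0321, 0.0351, -0.1006],
    [-0.0088, -0.0055, 0.0036, -0.0321, 0.0351, -0.1006],
    [-0.0088, -0.0055, 0.0036, -0.0321, 0.0351, -0.1006],
    [-0.0088, -0.0055, 0.0036, -0.0321, 0.0351, -0.1006],
    [-0.0088, -0.0055, 0.0036, -0.0321, 0.0351, -0.1006],
    [0, 0, 0, 0, 0, 0]
  ]
}}

```text
clock: 19.4
eef_pos: [0.452, 0.0096, 0.2118]
eef_rot: [[-0.972, 0.234, 0.004], [0.234, 0.972, 0.0], [-0.004, 0.001, -1.0]]
force: [0.1, 0.5, -0.6]
opening: 0.722
grasp_force: 0.0
```

```bash
python3 - <<'E'
from h import *
d=cam("wrist");P=cloud(d);z=P[...,2]
k=(z>.127)&(z<.136)&(np.hypot(P[...,0]-.4523,P[...,1]-.0117)<.04);q=P[k]
print(len(q),np.median(q[:,2]) if len(q) else "",cv2.minAreaRect(q[:,:2].astype(np.float32)) if len(q) else "")
rows([.4523,.0117,.097],down(np.radians(166.8)),10)
E
```

```text
2554 0.1310780753056111 ((0.45159322023391724, 0.011015694588422775), (0.04014497250318527, 0.03671709820628166), 76.04471588134766)
10 x [0.0, 0.0001, 0.0115, 0.0001, 0.0004, -0.0006] deg/row 0.0 mm 11.5
```

Emit:
{"name": "jog_arm", "arguments": {
  "targets": [
    [0, 0.001, 0.0115, 0, 0.0004, 0],
    [0, 0, 0.0115, 0, 0.0004, 0],
    [0, 0, 0.0115, 0, 0.0004, 0],
    [0, 0, 0.0115, 0, 0.0004, 0],
    [0, 0, 0.0115, 0, 0.0004, 0],
    [0, 0, 0.0115, 0, 0.0004, 0],
    [0, 0, 0.0115, 0, 0.0004, 0],
    [0, 0, 0.0115, 0, 0.0004, 0],
    [0, 0, 0.0115, 0, 0, 0],
    [0, 0, 0.0115, 0, 0, 0],
    [0, 0, 0, 0, 0, 0]
  ]
}}

```text
clock: 20.82
eef_pos: [0.4523, 0.0122, 0.0958]
eef_rot: [[-0.973, 0.231, -0.001], [0.231, 0.973, 0.002], [0.001, 0.002, -1.0]]
force: [-0.7, -0.2, -0.1]
opening: 0.726
grasp_force: 0.0
```

Emit:
{"name": "jog_arm", "arguments": {
  "gripper": 0.0,
  "grip_force": 100,
  "targets": [
    [0, 0, 0, 0, 0, 0],
    [0, 0, 0, 0, 0, 0],
    [0, 0, 0, 0, 0, 0],
    [0, 0, 0, 0, 0, 0]
  ]
}}

```text
clock: 21.32
eef_pos: [0.4537, 0.0118, 0.0976]
eef_rot: [[-0.973, 0.231, 0.003], [0.231, 0.973, 0.001], [-0.002, 0.002, -1.0]]
force: [-1.0, 0.1, 5.1]
opening: 0.45
grasp_force: 100.7
```

Emit:
{"name": "jog_arm", "arguments": {
  "targets": [
    [0, 0, -0.006, 0, 0, 0],
    [0, 0, -0.014, 0, 0, 0],
    [0, 0, -0.02, 0, 0, 0],
    [0, 0, -0.02, 0, 0, 0],
    [0, 0, -0.02, 0, 0, 0],
    [0, 0, -0.02, 0, 0, 0],
    [0, 0, -0.02, 0, 0, 0],
    [0, 0, -0.02, 0, 0, 0],
    [0, 0, 0, 0, 0, 0]
  ]
}}

```text
clock: 22.45
eef_pos: [0.4537, 0.0117, 0.2388]
eef_rot: [[-0.973, 0.231, 0.005], [0.231, 0.973, 0.001], [-0.004, 0.002, -1.0]]
force: [0.8, -0.4, -2.6]
opening: 0.455
grasp_force: 101.3
```

```bash
python3 - <<'E'
from h import *
from numpy import radians
d=cam("wrist");np.savez("w5.npz",**d);s=observe()
H=np.array(d["hand_eye"])
def tool(d):
    zz=d["range_z"];v,u=np.indices(zz.shape)
    pc=np.stack([(u-d["cx"])/d["fx"]*zz,-(v-d["cy"])/d["fy"]*zz,-zz],-1);T=pc@H[:3,:3].T+H[:3,3];T[zz==0]=np.nan;return T
T=tool(d)
k=(abs(T[...,2]+.034)<.012)&(abs(T[...,0])<.03)&(abs(T[...,1])<.0195);q=T[k]
print("head top z",np.percentile(q[:,2],[5,50,95]),len(q)); zm=np.median(q[:,2]);q=q[abs(q[:,2]-zm)<.003]
print("head x range",np.percentile(q[:,0],[1,99]),"y",np.percentile(q[:,1],[1,99]),cv2.minAreaRect(q[:,:2].astype(np.float32)))
A=np.c_[q[:,:2],np.ones(len(q))];print(np.linalg.lstsq(A,q[:,2],rcond=None)[0])
# front (+x tool = flat side) faces: points below head
k=(T[...,2]>-.03)&(T[...,2]<.08)&(abs(T[...,1])<.017)&(T[...,0]>0)&(T[...,0]<.03);q=T[k]
for z0 in np.arange(-.03,.08,.01):
    w=q[abs(q[:,2]-z0)<.005];print(round(z0,2),len(w),np.median(w[:,0]).round(4) if len(w) else "")
# nest from w3, cover plate + stop
d=dict(np.load("w3.npz"));P=cloud(d);z=P[...,2];a=radians(-4.6);c=np.array([.5344,-.2635])
N=np.stack([(P[...,0]-c[0])*np.cos(a)+(P[...,1]-c[1])*np.sin(a),-(P[...,0]-c[0])*np.sin(a)+(P[...,1]-c[1])*np.cos(a)],-1)
k=(abs(z-.0895)<.002)&(abs(N[...,1])<.06)&(abs(N[...,0])<.06)
for y0 in(-.04,-.03,.03,.04):
    w=N[k&(abs(N[...,1]-y0)<.004)][:,0];w=w[w<.046];print("plate x",y0,w.min(),w.max())
for x0 in(-.02,0,.02):
    w=N[(abs(z-.0895)<.002)&(abs(N[...,0]-x0)<.003)&(abs(N[...,1])<.07)][:,1];print("plate y",x0,np.percentile(w,[.5,99.5]))
q=N[(z>.085)&(z<.096)&(N[...,0]>.047)&(N[...,0]<.075)&(abs(N[...,1])<.04)]
print("stop top",len(q),np.percentile(q,[1,99],axis=0),cv2.minAreaRect(q.astype(np.float32)))
q=P[(N[...,0]>.047)&(N[...,0]<.075)&(abs(N[...,1])<.03)&(z>.085)];print(np.percentile(q[:,2],[50,95]))
E
```

```text
head top z [-0.03450968 -0.03344852 -0.02667655] 9326
head x range [-0.01512591  0.01969052] y [-0.01904427  0.01908777] ((0.0018395781517028809, 8.445419371128082e-05), (0.03897285833954811, 0.03682322055101395), 89.6482162475586)
[ 0.01049318  0.00292063 -0.03350949]
-0.03 465 0.0195
-0.02 788 0.0196
-0.01 586 0.0196
0.0 0 
0.01 185 0.0132
0.02 399 0.0131
0.03 342 0.0132
0.04 293 0.0132
0.05 253 0.0132
0.06 221 0.0132
0.07 189 0.0132
plate x -0.04 -0.03998989417386884 0.037067057552512606
plate x -0.03 -0.03989611261870495 0.03840104842143035
plate x 0.03 -0.0399799823421197 0.03816117222841899
plate x 0.04 -0.039916580925695236 0.03818644695272029
plate y -0.02 [-0.0635668   0.06325013]
plate y 0 [-0.05292431  0.05304887]
plate y 0.02 [-0.06314118  0.06310181]
stop top 1247 [[ 0.05271685 -0.03464787]
 [ 0.06881197  0.03350591]] ((0.0608249232172966, -0.0006787590682506561), (0.017137181013822556, 0.0697123259305954), 0.12594062089920044)
[0.09085771 0.09273858]
```

```bash
python3 - <<'E'
from h import *
rows([.5881,-.2683,.235],down(np.radians(175.4)),16)
E
```

```text
16 x [-0.0112, -0.0159, 0.0002, 0.0001, 0.0001, -0.0095] deg/row 0.5 mm 19.5
```

Emit:
{"name": "jog_arm", "arguments": {
  "targets": [
    [-0.0112, -0.0159, 0.0002, 0.0001, 0.0001, -0.0095],
    [-0.0112, -0.0159, 0.0002, 0.0001, 0.0001, -0.0095],
    [-0.0112, -0.0159, 0.0002, 0.0001, 0.0001, -0.0095],
    [-0.0112, -0.0159, 0.0002, 0.0001, 0.0001, -0.0095],
    [-0.0112, -0.0159, 0.0002, 0.0001, 0.0001, -0.0095],
    [-0.0112, -0.0159, 0.0002, 0.0001, 0.0001, -0.0095],
    [-0.0112, -0.0159, 0.0002, 0.0001, 0.0001, -0.0095],
    [-0.0112, -0.0159, 0.0002, 0.0001, 0.0001, -0.0095],
    [-0.0112, -0.0159, 0.0002, 0.0001, 0.0001, -0.0095],
    [-0.0112, -0.0159, 0.0002, 0.0001, 0.0001, -0.0095],
    [-0.0112, -0.0159, 0.0002, 0.0001, 0.0001, -0.0095],
    [-0.0112, -0.0159, 0.0002, 0.0001, 0.0001, -0.0095],
    [-0.0112, -0.0159, 0.0002, 0.0001, 0.0001, -0.0095],
    [-0.0112, -0.0159, 0.0002, 0.0001, 0.0001, -0.0095],
    [-0.0112, -0.0159, 0.0002, 0.0001, 0.0001, -0.0095],
    [-0.0112, -0.0159, 0.0002, 0.0001, 0.0001, -0.0095],
    [0, 0, 0, 0, 0, 0],
    [0, 0, 0, 0, 0, 0]
  ]
}}

```text
clock: 24.75
eef_pos: [0.5885, -0.2675, 0.2331]
eef_rot: [[-0.997, 0.081, -0.001], [0.081, 0.997, 0.001], [0.001, 0.001, -1.0]]
force: [-0.3, 0.3, -2.0]
opening: 0.456
grasp_force: 101.5
```

```bash
python3 - <<'E'
from h import *
s=observe();p=s["eef_pos"];a=np.radians(-4.6);dx=p[0]-.5344;dy=p[1]+.2635
print(p,"N",dx*np.cos(a)+dy*np.sin(a),-dx*np.sin(a)+dy*np.cos(a))
rows([.5881,-.2683,.180],down(np.radians(175.4)),1)
d=cam("wrist");P=cloud(d);z=P[...,2]
N=np.stack([(P[...,0]-.5344)*np.cos(a)+(P[...,1]+.2635)*np.sin(a),-(P[...,0]-.5344)*np.sin(a)+(P[...,1]+.2635)*np.cos(a)],-1)
for y0 in(-.04,-.03,.03,.04):
    w=N[(abs(z-.0895)<.002)&(abs(N[...,1]-y0)<.004)][:,0];w=w[abs(w)<.046];print("plate x",y0,len(w),w.min(),w.max())
E
```

```text
[ 0.58848889 -0.26750364  0.23305646] N 0.05423574991332354 0.0003471285245000453
1 x [0.0002, -0.0009, 0.0531, 0.001, -0.0015, -0.0006] deg/row 0.1 mm 53.1
plate x -0.04 829 -0.03964932128918551 0.038108585438863404
plate x -0.03 839 -0.03963478787813767 0.03811763162695871
plate x 0.03 832 -0.039514354489718344 0.03811700154313573
plate x 0.04 841 -0.039623188386150435 0.03813659198172034
```

Emit:
{"name": "jog_arm", "arguments": {
  "targets": [
    [0, -0.001, 0.015, 0, 0, 0],
    [0, 0, 0.015, 0, 0, 0],
    [0, 0, 0.015, 0, 0, 0],
    [0, 0, 0.008, 0, 0, 0],
    [0, 0, 0, 0, 0, 0]
  ]
}}

```text
clock: 25.42
eef_pos: [0.5882, -0.2684, 0.1793]
eef_rot: [[-0.997, 0.081, -0.002], [0.081, 0.997, 0.001], [0.002, 0.001, -1.0]]
force: [-0.7, -1.0, -2.3]
opening: 0.453
grasp_force: 101.5
```

Emit:
{"name": "jog_arm", "arguments": {
  "targets": [
    [0, 0, 0.004, 0, 0, 0],
    [0, 0, 0.004, 0, 0, 0],
    [0, 0, 0.004, 0, 0, 0],
    [0, 0, 0, 0, 0, 0]
  ]
}}

```text
clock: 25.92
eef_pos: [0.5884, -0.2686, 0.168]
eef_rot: [[-0.997, 0.081, -0.001], [0.081, 0.997, 0.001], [0.001, 0.001, -1.0]]
force: [0.4, -0.4, -2.9]
opening: 0.454
grasp_force: 101.5
```

Emit:
{"name": "jog_arm", "arguments": {
  "targets": [
    [0, 0, 0.004, 0, 0, 0],
    [0, 0, 0.004, 0, 0, 0],
    [0, 0, 0.004, 0, 0, 0],
    [0, 0, 0, 0, 0, 0]
  ]
}}

```text
clock: 26.42
eef_pos: [0.5883, -0.2686, 0.1558]
eef_rot: [[-0.997, 0.081, -0.001], [0.081, 0.997, 0.001], [0.002, 0.001, -1.0]]
force: [-0.7, 0.3, -2.9]
opening: 0.449
grasp_force: 101.5
```

Emit:
{"name": "jog_arm", "arguments": {
  "targets": [
    [0, 0, 0.004, 0, 0, 0],
    [0, 0, 0.004, 0, 0, 0],
    [0.0005, 0, 0.003, 0, 0, 0],
    [0, 0, 0, 0, 0, 0]
  ]
}}

```text
clock: 26.92
eef_pos: [0.5879, -0.2686, 0.145]
eef_rot: [[-0.997, 0.081, -0.001], [0.081, 0.997, 0.001], [0.001, 0.001, -1.0]]
force: [-0.3, 0.8, -2.7]
opening: 0.46
grasp_force: 101.5
```

Emit:
{"name": "jog_arm", "arguments": {
  "targets": [
    [0.0006, 0, 0.003, 0, 0, 0],
    [0.0006, 0, 0.003, 0, 0, 0],
    [0, 0, 0, 0, 0, 0]
  ]
}}

```text
clock: 27.3
eef_pos: [0.5874, -0.2688, 0.1395]
eef_rot: [[-0.997, 0.081, 0.001], [0.081, 0.997, -0.0], [-0.001, -0.0, -1.0]]
force: [2.8, -1.6, -4.5]
opening: 0.455
grasp_force: 101.5
```

Emit:
{"name": "jog_arm", "arguments": {
  "targets": [
    [0.0005, 0, 0.0025, 0, 0, 0],
    [0.0005, 0, 0.0025, 0, 0, 0],
    [0, 0, 0, 0, 0, 0]
  ]
}}

```text
clock: 27.68
eef_pos: [0.5871, -0.269, 0.1351]
eef_rot: [[-0.997, 0.081, 0.002], [0.081, 0.997, -0.001], [-0.002, -0.001, -1.0]]
force: [5.9, -1.2, -2.9]
opening: 0.457
grasp_force: 101.6
```

Emit:
{"name": "jog_arm", "arguments": {
  "targets": [
    [0, 0, 0.002, 0, 0, 0],
    [0, 0, 0.001, 0, 0, 0],
    [0, 0, 0, 0, 0, 0]
  ]
}}

```text
clock: 28.05
eef_pos: [0.5871, -0.269, 0.1324]
eef_rot: [[-0.997, 0.081, 0.002], [0.081, 0.997, -0.001], [-0.003, -0.001, -1.0]]
force: [6.4, -2.2, -0.7]
opening: 0.458
grasp_force: 101.7
```

Emit:
{"name": "jog_arm", "arguments": {
  "targets": [
    [0, 0, 0.002, 0, 0, 0],
    [0, 0, 0.001, 0, 0, 0],
    [0, 0, 0, 0, 0, 0]
  ]
}}

```text
clock: 28.42
eef_pos: [0.587, -0.2692, 0.1303]
eef_rot: [[-0.997, 0.081, 0.002], [0.081, 0.997, -0.002], [-0.002, -0.001, -1.0]]
force: [3.1, 0.1, 6.2]
opening: 0.452
grasp_force: 102.6
```

Emit:
{"name": "jog_arm", "arguments": {
  "targets": [
    [0.0002, 0, 0.0015, 0, 0, 0],
    [0, 0, 0, 0, 0, 0]
  ]
}}

```text
clock: 28.68
eef_pos: [0.5868, -0.2693, 0.129]
eef_rot: [[-0.997, 0.081, 0.002], [0.081, 0.997, -0.002], [-0.002, -0.002, -1.0]]
force: [2.5, -0.0, 6.4]
opening: 0.451
grasp_force: 102.8
```

Emit:
{"name": "jog_arm", "arguments": {
  "targets": [
    [0.0002, 0, 0.001, 0, 0, 0],
    [0, 0, 0, 0, 0, 0]
  ]
}}

```text
clock: 28.92
eef_pos: [0.5867, -0.2694, 0.1281]
eef_rot: [[-0.997, 0.081, 0.002], [0.081, 0.997, -0.002], [-0.002, -0.002, -1.0]]
force: [2.9, 0.0, 6.2]
opening: 0.456
grasp_force: 102.8
```

Emit:
{"name": "jog_arm", "arguments": {
  "targets": [
    [0.0003, 0, 0.0015, 0, 0, 0],
    [0.0003, 0, 0.0015, 0, 0, 0],
    [0, 0, 0, 0, 0, 0]
  ]
}}

```text
clock: 29.3
eef_pos: [0.586, -0.2694, 0.125]
eef_rot: [[-0.997, 0.081, 0.002], [0.081, 0.997, -0.002], [-0.002, -0.002, -1.0]]
force: [3.6, -0.3, 5.8]
opening: 0.456
grasp_force: 102.9
```

Emit:
{"name": "jog_arm", "arguments": {
  "targets": [
    [0.0003, 0, 0.0015, 0, 0, 0],
    [0, 0, 0, 0, 0, 0]
  ]
}}

```text
clock: 29.55
eef_pos: [0.5858, -0.2695, 0.1236]
eef_rot: [[-0.997, 0.081, 0.002], [0.081, 0.997, -0.002], [-0.002, -0.002, -1.0]]
force: [3.7, -0.0, 6.3]
opening: 0.454
grasp_force: 102.9
```

Emit:
{"name": "jog_arm", "arguments": {
  "targets": [
    [0.0003, 0, 0.0015, 0, 0, 0],
    [0, 0, 0, 0, 0, 0]
  ]
}}

```text
clock: 29.8
eef_pos: [0.5854, -0.2694, 0.1221]
eef_rot: [[-0.997, 0.081, 0.002], [0.081, 0.997, -0.002], [-0.002, -0.002, -1.0]]
force: [3.4, -0.7, 6.0]
opening: 0.454
grasp_force: 102.9
```

Emit:
{"name": "jog_arm", "arguments": {
  "targets": [
    [0.0003, 0, 0.0015, 0, 0, 0],
    [0.0003, 0, 0.0015, 0, 0, 0],
    [0, 0, 0, 0, 0, 0]
  ]
}}

```text
clock: 30.18
eef_pos: [0.5853, -0.2695, 0.1208]
eef_rot: [[-0.997, 0.08, 0.003], [0.08, 0.997, -0.003], [-0.004, -0.002, -1.0]]
force: [-0.3, 1.5, 14.9]
opening: 0.456
grasp_force: 103.9
```

Emit:
{"name": "jog_arm", "arguments": {
  "targets": [
    [0.0003, 0, 0.0015, 0, 0, 0],
    [0, 0, 0, 0, 0, 0]
  ]
}}

```text
clock: 30.42
eef_pos: [0.5853, -0.2696, 0.1205]
eef_rot: [[-0.997, 0.08, 0.004], [0.08, 0.997, -0.003], [-0.004, -0.003, -1.0]]
force: [-2.0, 3.2, 21.5]
opening: 0.455
grasp_force: 104.7
```

Emit:
{"name": "jog_arm", "arguments": {
  "targets": [
    [0.0003, 0, 0.0015, 0, 0, 0],
    [0, 0, 0, 0, 0, 0]
  ]
}}

```text
clock: 30.68
eef_pos: [0.5853, -0.2696, 0.1203]
eef_rot: [[-0.997, 0.08, 0.005], [0.08, 0.997, -0.004], [-0.005, -0.003, -1.0]]
force: [-4.5, 4.6, 28.3]
opening: 0.455
grasp_force: 105.6
```

Jammed at about 20 mm above the bed: the force rose sharply and the position stayed put. I'll unload the push before releasing.

Emit:
{"name": "jog_arm", "arguments": {
  "targets": [
    [-0.0004, 0, -0.002, 0, 0, 0],
    [-0.0004, 0, -0.002, 0, 0, 0],
    [0, 0, 0, 0, 0, 0]
  ]
}}

```text
clock: 31.05
eef_pos: [0.5851, -0.2696, 0.1203]
eef_rot: [[-0.997, 0.081, 0.003], [0.081, 0.997, -0.003], [-0.003, -0.002, -1.0]]
force: [1.9, 0.2, 9.8]
opening: 0.456
grasp_force: 102.8
```

Emit:
{"name": "jog_arm", "arguments": {
  "gripper": 0.062,
  "targets": [
    [0, 0, -0.001, 0, 0, 0],
    [0, 0, 0, 0, 0, 0],
    [0, 0, 0, 0, 0, 0],
    [0, 0, 0, 0, 0, 0]
  ]
}}

```text
clock: 31.55
eef_pos: [0.5836, -0.2682, 0.1185]
eef_rot: [[-0.997, 0.081, -0.001], [0.081, 0.997, 0.001], [0.002, 0.001, -1.0]]
force: [0.8, -0.2, 0.5]
opening: 0.727
grasp_force: 0.0
```

Emit:
{"name": "jog_arm", "arguments": {
  "targets": [
    [0, 0, -0.008, 0, 0, 0],
    [0, 0, -0.015, 0, 0, 0],
    [0, 0, -0.02, 0, 0, 0],
    [0, 0, -0.025, 0, 0, 0],
    [0, 0, -0.025, 0, 0, 0],
    [0, 0, -0.025, 0, 0, 0],
    [0, 0, 0, 0, 0, 0]
  ]
}}

```text
clock: 32.42
eef_pos: [0.5855, -0.2695, 0.2413]
eef_rot: [[-0.997, 0.081, 0.005], [0.081, 0.997, -0.004], [-0.005, -0.003, -1.0]]
force: [-0.4, -0.1, 0.3]
opening: 0.728
grasp_force: 0.0
```

```bash
python3 - <<'E'
from h import *
d=cam("wrist");P=cloud(d);z=P[...,2];a=np.radians(-4.6)
print(observe()["force"])
cv2.imwrite("pics/w6.png",d["frame"])
N=np.stack([(P[...,0]-.5344)*np.cos(a)+(P[...,1]+.2635)*np.sin(a),-(P[...,0]-.5344)*np.sin(a)+(P[...,1]+.2635)*np.cos(a)],-1)
for y0 in(-.04,-.03,.03,.04):
    w=P[(abs(z-.0895)<.004)&(abs(N[...,1]-y0)<.004)&(abs(N[...,0])<.046)];n=N[(abs(z-.0895)<.004)&(abs(N[...,1]-y0)<.004)&(abs(N[...,0])<.046)][:,0];print("plate",y0,n.min(),n.max(),np.median(w[:,2]))
k=(z>.12)&(z<.17)&(N[...,0]>.03)&(N[...,0]<.08)&(abs(N[...,1])<.03);print("head z",np.percentile(z[k],[50,90]),cv2.minAreaRect(N[k&(z>np.percentile(z[k],90)-.004)].astype(np.float32)))
E
```

```text
[-0.83945834  0.15359009 -0.79161234]
plate -0.04 -0.04199611634851562 0.035123173599813734 0.08921496089865044
plate -0.03 -0.042101805126473525 0.035091370695806826 0.08918831711723163
plate 0.03 -0.04191330083283442 0.03501986804160376 0.08923914900231517
plate 0.04 -0.04193364280108023 0.03489913465147508 0.08926459708801995
head z [0.15374516 0.1546623 ] ((0.04884740710258484, -0.0014231037348508835), (0.035515666007995605, 0.04002034291625023), 0.03296775743365288)
```

View pics/w6.png

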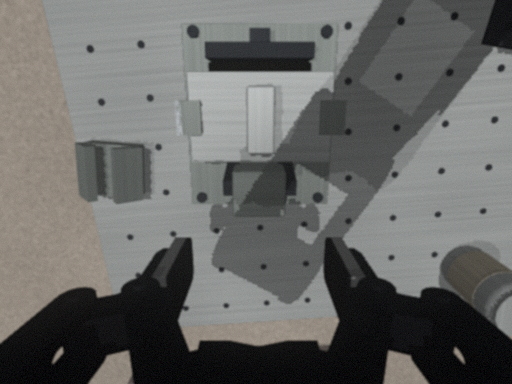

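The cover is level and home (plate about (262,117), rib at (260,120)). The housing has moved about 3 mm up to the fence, the wedge head stands upright in the gap at (260,190), and the gripper is clear. Handing in.

```bash
python3 -c "
from h import *
print(bot.job_done())"
```

```text
the job is handed in; nothing more can be done
None
```

Job handed in at about 32 s: the cover is snapped level onto the housing, and the wedge is jammed with its tip about 22 mm above the bed, holding the housing against the fence. The push peaked at about 28 N (20 N was asked); I couldn't measure the force on the stop and fence. Nothing is held and the gripper is clear.

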